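# Lock the bean chest with its hasp and swivel catch

### The arm

A 6-joint arm with a two-finger parallel gripper is mounted at the origin on the work surface. World frame = base frame: x ahead of the robot, y to its left, z up, the work surface at z = 0. Lengths are in m, angles in rad, forces in N, time in s.
With the tool pointing down it reaches from about 0.425 to 0.95 m from the base axis. Payload 3.5 kg.
Tool frame: the origin (TCP) lies midway between the tips of the shut fingers; the grasp point (between the pads) lies 19 mm behind it; z points along the fingers, y is the line along which they close (so a half turn about z gives the same grasp; the last joint's range is limited). The gripper opens to 85 mm and grips with 20 to 120 N. Pads are 22 mm wide; open, the fingers measure 114 mm over their backs; the gripper's body (76 mm by 85 mm) begins 54 mm behind the grasp point. The pads swing forward as they close: fully open they stand 13 mm farther back than shut.
Start: joints at [-1.254, 0.286, 1.577, -0, 1.279, -0.15], TCP at [0.304, -0.603, 0.231] pointing down, gripper open.
Joint ranges: [-2.77, 2.77], [-0.9, 2.22], [0.21, 2.48], [-1.53, 4.67], [0.24, 2.81], [-2.84, 2.84]. Speed limits (rad/s): [2.79, 2.79, 3.14, 3.14, 3.14, 3.14].

### API

Orientations are given as a unit quaternion [x, y, z, w].
In Python, from plant import ctrl gives the robot as it stands.
- The arm moves only by the tool move_arm, never from a script. Its argument "plan" is a list of rows, each an object of numbers: "x", "y", "z": the shift along the tool's x, y, z in m; "yaw": the turn about the tool's z in rad; "fingers": the closure, from 0 (fully open) to 1 (shut). In form: [{"x": .., "y": .., "z": .., "yaw": .., "fingers": ..}, ...]. A call has 1 to 5 rows; each row is the pose to reach, as a shift and turn from the pose commanded when the call began, along the tool's axes at that moment; what a row does not reach only later rows make up. A row lasts 1/10 s, in which the tool goes at most 50 mm and 8.59 degrees, less where a joint would pass 70% of its speed; a pose out of reach is approached as far as the arm can. A call with a gripper value outside its range is refused whole. The fingers move at their own pace and stop on an object; "force" is the grip in N (left out, the last holds). Time passes only in rows, so rows that repeat a pose let the fingers close. It gives the time, the measured TCP pose, the force, the opening and the grip force at its end, in the units of the state.
- ctrl.get_state(): the state, without advancing time (a new reading comes with each control period).
- ctrl.read_camera(name): name is "scene" or "top"; returns the picture (480x640x3 uint8, red, green, blue); there is no depth.
- ctrl.camera_model(name): a dict with "intrinsics" (3x3 intrinsics, pixels), "cam_to_world" (4x4, takes a point from camera to world coordinates). Camera axes: x right, y up, looking along -z (the intrinsics and any distortion apply to the point x, -y, -z); pixel columns grow to the right and rows downward; lengths in m; the calibration is good to about 2 mm. A picture is of the moment at which its call begins. camera_model takes no time and is no camera call.
- ctrl.sign_off(): hands the job in; it is judged then, once.
The state is a dict: "time": time; "qpos": joint angles; "dq": joint speeds; "joint_efforts": joint torques, N m; "eef_pos": TCP position; "tcp_rot": TCP orientation; "contact_force": force on the tool from outside, world axes, zero at the start; "wrist_torque": the same for the moment, N m; "opening": opening from 0.0 (shut) to 1.0 (fully open); "finger_force": force on a finger pad.
Only numpy, scipy, OpenCV 4.12 (cv2) and the standard library are available. Lean on these libraries where they do the work, as an engineer would, in place of code of your own. Each camera call takes 0.05 s, during which the arm holds its last target. There are 200 camera calls.

### The job

Lock the bean chest on the tasting table: turn the steel catch wing in line with the hasp's slot, swing the hasp over so that the wing comes up through the slot, then push the springy lid right down and turn the wing a quarter turn, either way, until it lies crosswise over the hasp and keeps the lid down by itself. Never force the wing hard against the hasp: it turns lightly once the hasp is pressed home. Do not shift the loose things that stand about.

Things in the scene. Friction and masses are not known exactly. Their poses are not given: they have to be found in the camera images.
- case: Pale plywood bean chest fixed to the table, 290 x 300 mm, 100 mm high. Origin: centre of its underside; its x axis points from the front (robot side) to the back, z up. The front 84 mm of the top is a fixed deck, top at z = 100 mm; behind it lies the plywood lid, hinged at the back edge, top at z = 102 mm when pushed fully down.
- lid (a joint): Angle of the lid (rad), 0 = pushed fully down. A rubber seal springs it up to about 0.04 when free, which raises the front of the lid and the hasp on it by 7 to 10 mm. Holding it down at the catch takes about 14 N.
- hasp (a joint): Angle of the steel hasp about its hinge across the lid (rad): 0 = lying forward, parallel to the lid, over the catch; 1.6 = upright; 2.75 = folded back, its stop. Stiff hinge: stays where left. Seen from the hinge axis: plate 118 mm long, 60 wide, 6 thick, with a lengthwise slot 59.5 x 18 mm; beyond it, on a neck 18 mm wide, a round cross bar.
- hasp_hinge (a point): Middle of the hasp's hinge axis, which runs along the case's y axis: 20 mm in front of the case's origin, 110 mm up with the lid fully down (about 6 mm more with the lid sprung up).
- hasp_bar (a point): Centre of the hasp's cross bar: 12 mm in diameter, 44 mm long, parallel to the hinge axis, 135 mm from it. Can be pinched by its two ends and then pivots between the pads.
- plate: The hasp's plate with slot and cross bar (sizes under joint hasp). Origin on the hinge axis; its x axis points from the bar to the hinge, along the plate; z is its upper side when it lies over the catch. The slot's centre is 82.5 mm from the hinge axis, at x = -82.5 mm, mid thickness.
- catch (a joint): Turn of the catch wing about its upright post (rad, anticlockwise from above positive): 0 = along the case's x axis, in line with the slot (passes if within about 0.17); +1.57 or -1.57 = crosswise, at a stop: locked if over the hasp. Turns lightly (about 0.1 N m) if clear of the plate, else is blocked; stays where left.
- wing: The catch wing, origin at its centre, x along its length, z up: upright steel bar 46 mm long, 10 thick, 23 high, on a post 10 mm in diameter on the deck, 100 mm in front of the case's origin. Wing's underside 15.5 mm above the deck, its top 38.5 mm; with lid fully down and hasp at 0 the plate's top is 13 mm above the deck, so the wing then clears it by 2.5 mm.
- cup: Bystander: white tasting cup, 54 mm wide, 45 mm high, on a corner of the deck. Origin: centre of its underside.
- jar: Bystander: small amber jar, 44 mm wide, 55 mm high, on a corner of the deck. Origin: centre of its underside.
- kettle: Bystander: copper drip kettle, 230 mm over spout and handle, 140 mm high. Origin: centre of its underside.
- dripper: Bystander: white cone dripper, 116 mm wide, 80 mm high. Origin: centre of its underside.
- server: Bystander: glass server, 90 mm wide, 110 mm high. Origin: centre of its underside.
- tin: Bystander: aluminium tin, 84 mm wide, 130 mm high. Origin: centre of its underside.

How it is judged:
By the outcome, as a careful person would: the job done as asked, in the order asked, and still so for the second after the job is handed in, with the robot touching nothing.
It also fails if it takes over 72 s, if anything falls off the work surface, if the arm or the gripper's body presses on something with over 40 N, if the wrist force passes 120 N, or if a joint passes its speed limit or range.

## Working session

There is one attempt and no reset: what is moved stays moved. The work goes in short steps, Python scripts to look and compute and a tool call to move; the robot and the scene stay as the last step left them, time stands still between calls to the robot, and variables do not carry over. Pictures are saved under pics/ and viewed, at most 10 in all, crops included, and the job is handed in when it is done.

Besides the shell and the picture viewer there is one more tool, called after "Call:" as name([rows], argument=value, ...), one row to a line, values as JSON. move_arm: Moves the arm, as the interface text tells. Its arguments: {"type":"object","properties":{"plan":{"type":"array"},"force":{"type":"number"}},"required":["plan"]}

```bash
ls; mkdir -p pics
python3 - <<'E'
from plant import ctrl
import cv2
for n in("scene","top"):
    cv2.imwrite(f"pics/{n}0.png",ctrl.read_camera(n)[:,:,::-1]); m=ctrl.camera_model(n); print(m)
s=ctrl.get_state(); print(s)
E
```

```text
pics
{'intrinsics': array([[470.91419732,   0.        , 320.53044705],
       [  0.        , 470.91419732, 247.43915918],
       [  0.        ,   0.        ,   1.        ]]), 'cam_to_world': array([[-0.46249536, -0.69621767,  0.54897995,  1.21807351],
       [ 0.88651457, -0.37275485,  0.27412725,  0.35131521],
       [ 0.0137827 ,  0.61346131,  0.7896045 ,  1.04799118],
       [ 0.        ,  0.        ,  0.        ,  1.        ]])}
{'intrinsics': array([[581.54922401,   0.        , 310.18904323],
       [  0.        , 581.54922401, 233.79718818],
       [  0.        ,   0.        ,   1.        ]]), 'cam_to_world': array([[ 0.02859256,  0.99749544, -0.06469404,  0.48193383],
       [-0.99955074,  0.02911339,  0.0071221 ,  0.034713  ],
       [ 0.00898772,  0.06446134,  0.99787973,  1.4586818 ],
       [ 0.        ,  0.        ,  0.        ,  1.        ]])}
{'time': 0.1, 'qpos': array([-1.25400792e+00,  2.87121855e-01,  1.57804142e+00,  4.24281730e-07,
        1.27858683e+00, -1.49961745e-01]), 'dq': array([-0.00092291, -0.00081262, -0.00259462, -0.00066648, -0.00076026,
        0.00057781]), 'joint_efforts': array([-1.29521482e-04, -4.07300341e+01, -2.93699956e+01, -2.20146280e-04,
        3.44738903e-03, -8.98679360e-06]), 'eef_pos': array([ 0.30360301, -0.60220221,  0.23004978]), 'tcp_rot': array([ 9.72890857e-01,  2.31262225e-01, -8.96732605e-05, -1.07499009e-03]), 'contact_force': array([ 0.24525747,  0.03832981, -0.10265891]), 'wrist_torque': array([-0.02411524, -0.01359611,  0.00378055]), 'finger_force': 0.0, 'opening': 0.9963497457541108}
```

View pics/scene0.png

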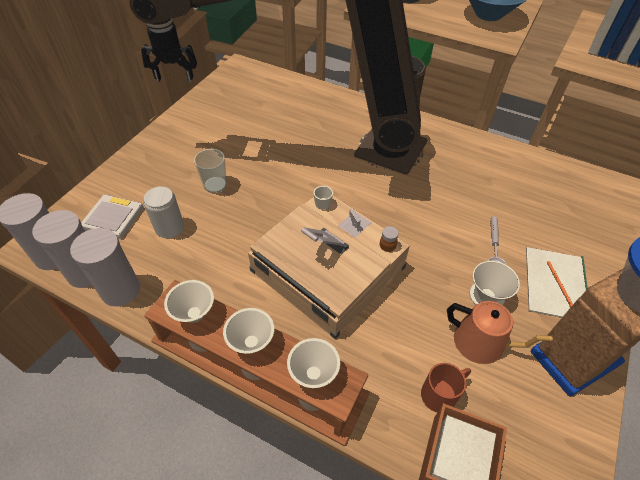

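View pics/top0.png

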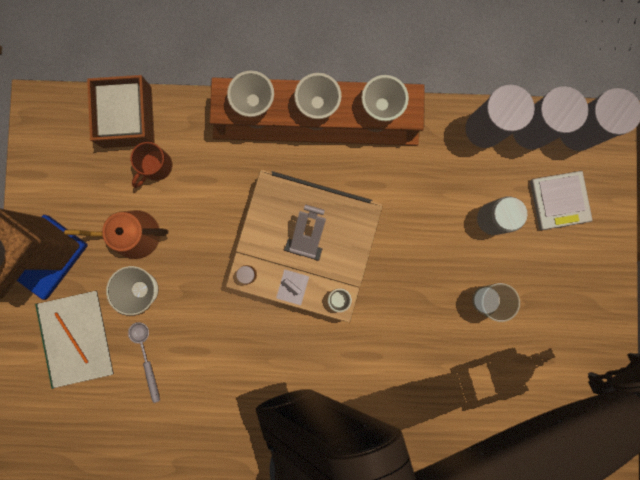

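The chest is at about (305,245) in the top picture. The hasp is folded back, with its bar near (313,210), and the wing is near (290,287), turned askew. The cup is at (339,300) and the jar at (245,275). I'll enlarge both views.

Run:
```python
import cv2
a=cv2.imread("pics/top0.png")[165:325,220:390]
cv2.imwrite("pics/topc.png",cv2.resize(a,None,fx=3.7,fy=3.7,interpolation=3)[:600])
a=cv2.imread("pics/scene0.png")[175:335,240:415]
cv2.imwrite("pics/scenec.png",cv2.resize(a,None,fx=3.7,fy=3.7,interpolation=3)[:600])
```

```text
(no output)
```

View pics/topc.png

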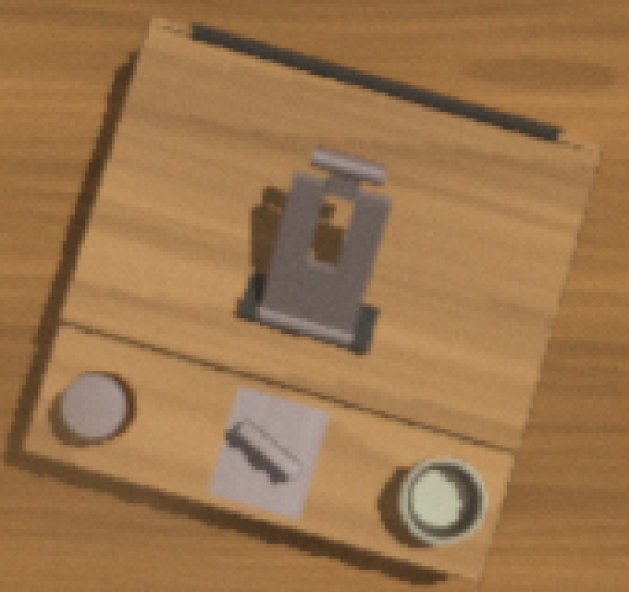

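View pics/scenec.png

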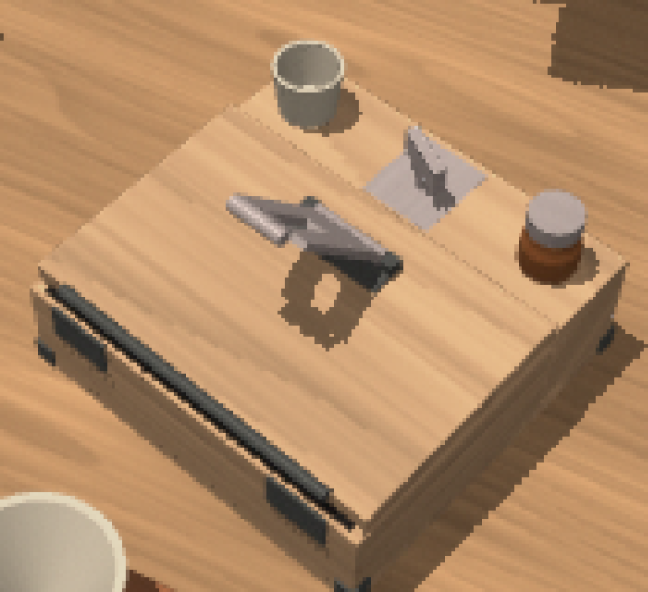

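Wing top in the top crop runs from (240,424) to (299,470). The bar ends are at (313,157) and (385,178). The chest corners are at (22,452), (481,580), (600,148) and (150,18).

```bash
cat > h.py <<'E'
import numpy as np, cv2
from plant import ctrl
from scipy.spatial.transform import Rotation as R
CM={n:ctrl.camera_model(n) for n in("scene","top")}
def ray(n,u,v):
    M=CM[n];d=np.linalg.inv(M["intrinsics"])@[u,v,1];T=np.array(M["cam_to_world"])
    return T[:3,3],T[:3,:3]@(d*[1,-1,-1])
def bp(n,u,v,z):
    o,d=ray(n,u,v);return o+d*(z-o[2])/d[2]
def tri(a,b):
    # two (cam,u,v)
    (o1,d1),(o2,d2)=ray(*a),ray(*b)
    s=np.linalg.lstsq(np.c_[d1,-d2],o2-o1,rcond=None)[0]
    p,q=o1+s[0]*d1,o2+s[1]*d2
    return (p+q)/2,np.linalg.norm(p-q)
def proj(n,p):
    M=CM[n];c=np.linalg.inv(M["cam_to_world"])@np.r_[p,1];c=c[:3]*[1,-1,-1];q=M["intrinsics"]@c;return q[:2]/q[2]
tc=lambda x,y:("top",220+x/3.7-.36,165+y/3.7-.36)
sc=lambda x,y:("scene",240+x/3.7-.36,175+y/3.7-.36)
E
python3 - <<'E'
from h import *
np.set_printoptions(precision=4,suppress=True)
FL,FR,BR,BL=[bp(*tc(*p),.1)[:2] for p in((22,452),(481,580),(600,148),(150,18))]
print(FL,FR,BR,BL)
print([np.linalg.norm(a-b) for a,b in((FL,FR),(FR,BR),(BR,BL),(BL,FL))])
f=(BL+BR-FL-FR);print("yaw",np.arctan2(f[1],f[0]), np.arctan2(*(lambda l:(-l[0],l[1]))(FL-FR)),np.arctan2(*(lambda l:(-l[0],l[1]))(BL-BR)))
c=(FL+FR+BL+BR)/4;print("c",c)
print("wing",tri(tc(240,424),sc(412,128)),tri(tc(299,470),sc(445,180)))
w=[bp(*tc(*p),.1385) for p in((240,424),(299,470))];print(w, (w[0]+w[1])/2,np.linalg.norm(w[0]-w[1]))
print("bar",tri(tc(313,157),sc(255,236)),tri(tc(385,178),sc(233,200)))
print("hinge",bp(*tc(263,310),.118),bp(*tc(353,337),.118))
print("cup",bp(*tc(441,500),.145),"jar",bp(*tc(95,405),.155))
for s in(('server',500,302),('tin',510,215)):print(s,bp("top",*s[1:],.12))
E
```

```text
[0.4409 0.2181] [ 0.3691 -0.0723] [ 0.6436 -0.1414] [0.7183 0.1471]
[np.float64(0.29911117017166666), np.float64(0.2830538727413564), np.float64(0.2980163801517205), np.float64(0.2863854528570841)]
yaw -0.24836312306842 -0.24225628549162012 -0.25341311618989815
c [0.543  0.0379]
wing (array([0.4674, 0.07  , 0.1799]), np.float64(0.019657595237342358)) (array([0.4286, 0.058 , 0.0827]), np.float64(0.029980845114229))
[array([0.4628, 0.0804, 0.1385]), array([0.4359, 0.0435, 0.1385])] [0.4494 0.062  0.1385] 0.04570264787997654
bar (array([0.6237, 0.0328, 0.2125]), np.float64(0.016653385430278337)) (array([ 0.6086, -0.0013,  0.2129]), np.float64(0.0014453913027782357))
hinge [0.5338 0.0691 0.118 ] [0.5186 0.0125 0.118 ]
cup [ 0.4204 -0.0433  0.145 ] jar [0.472  0.1677 0.155 ]
('server', 500, 302) [ 0.4246 -0.415   0.12  ]
('tin', 510, 215) [ 0.6259 -0.4367  0.12  ]
```

```bash
cat >> h.py <<'E'
np.set_printoptions(precision=4,suppress=True)
YAW=-.249; F=np.array([np.cos(YAW),np.sin(YAW),0]); L=np.array([-F[1],F[0],0]); O=np.array([.5455,.0372,0])
def go(p,phi=None):
    """tool-axis shift and yaw from the measured pose to world point p, tool x at world angle phi"""
    s=ctrl.get_state(); Rm=R.from_quat(s["tcp_rot"]).as_matrix(); ph=np.arctan2(Rm[1,0],Rm[0,0])
    print("t",round(s["time"],2),"tcp",s["eef_pos"],"phi %.3f open %.2f ff %.1f"%(ph,s["opening"],s["finger_force"]),"F",s["contact_force"],"q",s["qpos"])
    if p is not None: print("shift",Rm.T@(np.array(p)-s["eef_pos"]),"yaw",None if phi is None else ph-phi)
E
python3 - <<'E'
from h import *
print("wing",tri(tc(240,424),sc(445,180)),tri(tc(299,470),sc(412,128)))
print("seen top L,R:",tc(313,157),tc(385,178)," scene:",sc(255,236),sc(233,200))
for a in (2.0,2.1,2.2,2.3,2.4,2.5,2.6):
    th=a+.04
    b=O-.02*F+[0,0,.116]+.135*(-F*np.cos(th)+[0,0,np.sin(th)])
    print(a,b,*[proj(n,b+s*.022*L) for n in("top","scene") for s in(1,-1)])
go([.47,-.2,.23],.941); go([.4486,.0618,.2],.941)
E
```

```text
wing (array([0.4618, 0.083 , 0.1285]), np.float64(0.004741308710946089)) (array([0.4352, 0.0451, 0.1367]), np.float64(0.003382844426138479))
seen top L,R: ('top', 304.23459459459457, 207.0724324324324) ('top', 323.69405405405405, 212.74810810810808)  scene: ('scene', 308.5589189189189, 238.42378378378376) ('scene', 302.61297297297295, 228.69405405405405)
2.0 [0.5853 0.0271 0.2364] [299.9657 219.5253] [320.0302 225.239 ] [325.1322 224.5935] [310.8384 214.7978]
2.1 [0.5966 0.0242 0.2297] [301.512  214.5168] [321.456  220.1945] [321.6484 229.4119] [307.4093 219.5365]
2.2 [0.6073 0.0215 0.2219] [302.9479 209.9503] [322.7556 215.5875] [318.373  234.3674] [304.2011 224.4214]
2.3 [0.6171 0.019  0.213 ] [304.2581 205.8733] [323.9154 211.4663] [315.3491 239.393 ] [301.2562 229.3866]
2.4 [0.6261 0.0167 0.2031] [305.4293 202.3242] [324.9245 207.87  ] [312.6155 244.4213] [298.6119 234.3658]
2.5 [0.634  0.0147 0.1924] [306.4511 199.3324] [325.7747 204.8282] [310.2055 249.3858] [296.3003 239.2933]
2.6 [0.6408 0.013  0.1809] [307.3156 196.9178] [326.4602 202.3619] [308.1465 254.2224] [294.3472 244.1056]
t 0.1 tcp [ 0.3036 -0.6022  0.23  ] phi 0.467 open 1.00 ff 0.0 F [ 0.2453  0.0383 -0.1027] q [-1.254   0.2871  1.578   0.      1.2786 -0.15  ]
shift [ 0.3296 -0.2843  0.0008] yaw -0.4742503107065958
t 0.1 tcp [ 0.3036 -0.6022  0.23  ] phi 0.467 open 1.00 ff 0.0 F [ 0.2453  0.0383 -0.1027] q [-1.254   0.2871  1.578   0.      1.2786 -0.15  ]
shift [ 0.4283 -0.5277  0.0313] yaw -0.4742503107065958
```

Call:
move_arm([
  {"x":0.33,"y":-0.284,"z":0,"yaw":-0.474,"fingers":0.5},
  {"x":0.33,"y":-0.284,"z":0,"yaw":-0.474,"fingers":0.5},
  {"x":0.33,"y":-0.284,"z":0,"yaw":-0.474,"fingers":0.5},
  {"x":0.33,"y":-0.284,"z":0,"yaw":-0.474,"fingers":0.5},
  {"x":0.33,"y":-0.284,"z":0,"yaw":-0.474,"fingers":0.5},
], force=30)

```text
time: 0.6
eef_pos: [0.3998, -0.3697, 0.2307]
tcp_rot: [0.891, 0.453, 0.0, -0.0]
contact_force: [-0.0, -0.3, 0.1]
opening: 0.5
finger_force: 0.0
```

```bash
python3 -c "
from h import *
go([.4486,.0618,.2],.941)"
```

```text
t 0.6 tcp [ 0.3998 -0.3697  0.2307] phi 0.941 open 0.50 ff 0.0 F [-0.0333 -0.3355  0.1129] q [-0.9328 -0.0006  1.8982  0.0002  1.2449 -0.3028]
shift [ 0.3774 -0.2148  0.0311] yaw -0.0002398390231430625
```

Call:
move_arm([
  {"x":0.377,"y":-0.215,"z":0.01,"fingers":0.5},
  {"x":0.377,"y":-0.215,"z":0.01,"fingers":0.5},
  {"x":0.377,"y":-0.215,"z":0.01,"fingers":0.5},
  {"x":0.377,"y":-0.215,"z":0.01,"fingers":0.5},
  {"x":0.377,"y":-0.215,"z":0.01,"fingers":0.5},
])

```text
validation failed for argument at $.pl...
```

```bash
python3 -c "
from h import *
go([.4486,.0618,.2],.941)"
```

```text
t 0.6 tcp [ 0.3998 -0.3697  0.2307] phi 0.941 open 0.50 ff 0.0 F [-0.0333 -0.3355  0.1129] q [-0.9328 -0.0006  1.8982  0.0002  1.2449 -0.3028]
shift [ 0.3774 -0.2148  0.0311] yaw -0.0002398390231430625
```

Call:
move_arm([
  {"x":0.377,"y":-0.215,"z":0.01,"yaw":0,"fingers":0.5},
  {"x":0.377,"y":-0.215,"z":0.01,"yaw":0,"fingers":0.5},
  {"x":0.377,"y":-0.215,"z":0.01,"yaw":0,"fingers":0.5},
  {"x":0.377,"y":-0.215,"z":0.01,"yaw":0,"fingers":0.5},
  {"x":0.377,"y":-0.215,"z":0.01,"yaw":0,"fingers":0.5},
])

```text
time: 1.1
eef_pos: [0.427, -0.1214, 0.2252]
tcp_rot: [0.892, 0.453, 0.0, -0.0]
contact_force: [1.2, -0.9, 0.9]
opening: 0.499
finger_force: 0.0
```

```bash
python3 -c "
from h import *
go([.4486,.0618,.2],.941)"
```

```text
t 1.1 tcp [ 0.427  -0.1214  0.2252] phi 0.940 open 0.50 ff 0.0 F [ 1.2229 -0.8588  0.8974] q [-0.5064 -0.2415  2.1255  0.0002  1.2578  0.1242]
shift [ 0.1607 -0.0906  0.0252] yaw -0.0008327085902808395
```

Call:
move_arm([
  {"x":0.161,"y":-0.091,"z":0.025,"yaw":0,"fingers":0.5},
  {"x":0.161,"y":-0.091,"z":0.025,"yaw":0,"fingers":0.5},
  {"x":0.161,"y":-0.091,"z":0.025,"yaw":0,"fingers":0.5},
  {"x":0.161,"y":-0.091,"z":0.025,"yaw":0,"fingers":0.5},
  {"x":0.161,"y":-0.091,"z":0.025,"yaw":0,"fingers":0.5},
])

```text
time: 1.6
eef_pos: [0.4477, 0.0639, 0.1993]
tcp_rot: [0.89, 0.456, -0.001, -0.001]
contact_force: [-0.6, -1.1, -0.0]
opening: 0.501
finger_force: 0.0
```

```bash
python3 -c "
from h import *
go([.4486,.0618,.117],.941)"
```

```text
t 1.6 tcp [0.4477 0.0639 0.1993] phi 0.947 open 0.50 ff 0.0 F [-0.5865 -1.1489 -0.0253] q [-0.0838 -0.1926  2.1339  0.0012  1.2028  0.5398]
shift [-0.0012  0.0022  0.0823] yaw 0.005784907425462782
```

Call:
move_arm([
  {"x":0,"y":0,"z":0.03,"yaw":0,"fingers":0.5},
  {"x":0,"y":0,"z":0.06,"yaw":0,"fingers":0.5},
  {"x":0,"y":0,"z":0.082,"yaw":0,"fingers":0.5},
  {"x":0,"y":0,"z":0.082,"yaw":0,"fingers":0.5},
])

```text
time: 2.0
eef_pos: [0.4458, 0.0598, 0.115]
tcp_rot: [0.892, 0.453, -0.004, -0.002]
contact_force: [-0.5, -0.0, 0.0]
opening: 0.501
finger_force: 0.0
```

```bash
python3 -c "
from h import *
go([.4486,.0618,.117],.941)"
```

```text
t 2.0 tcp [0.4458 0.0598 0.115 ] phi 0.940 open 0.50 ff 0.0 F [-0.4636 -0.0139  0.0469] q [-0.0927 -0.0824  2.2046 -0.0004  1.0275  0.5382]
shift [ 0.0032  0.001  -0.002 ] yaw -0.0008618684615457894
```

Call:
move_arm([
  {"x":0.003,"y":0.001,"z":-0.002,"yaw":0,"fingers":0.5},
  {"x":0.003,"y":0.001,"z":-0.002,"yaw":0,"fingers":0.5},
  {"x":0.003,"y":0.001,"z":-0.002,"yaw":0,"fingers":0.9},
  {"x":0.003,"y":0.001,"z":-0.002,"yaw":0,"fingers":1},
  {"x":0.003,"y":0.001,"z":-0.002,"yaw":0,"fingers":1},
], force=20)

```text
time: 2.5
eef_pos: [0.4486, 0.0644, 0.1217]
tcp_rot: [0.892, 0.453, -0.003, -0.005]
contact_force: [-10.7, 7.1, 13.0]
opening: 0.108
finger_force: 20.7
```

```bash
python3 -c "
from h import *
go([.4486,.0618,.117],.941)"
```

```text
t 2.5 tcp [0.4486 0.0644 0.1217] phi 0.939 open 0.11 ff 20.7 F [-10.7244   7.0998  12.9899] q [-0.085  -0.0844  2.1925  0.0061  1.0433  0.5433]
shift [-0.002   0.0016  0.0047] yaw -0.0016797268606558724
```

Call:
move_arm([
  {"x":-0.001,"y":-0.0015,"z":-0.002,"yaw":0,"fingers":1},
  {"x":-0.001,"y":-0.0015,"z":-0.002,"yaw":0,"fingers":1},
  {"x":-0.001,"y":-0.0015,"z":-0.002,"yaw":0.15,"fingers":1},
  {"x":-0.001,"y":-0.0015,"z":-0.002,"yaw":0.3,"fingers":1},
  {"x":-0.001,"y":-0.0015,"z":-0.002,"yaw":0.3,"fingers":1},
])

```text
time: 3.0
eef_pos: [0.4485, 0.0643, 0.1218]
tcp_rot: [0.95, 0.313, 0.0, -0.003]
contact_force: [0.2, 7.1, -3.2]
opening: 0.109
finger_force: 20.9
```

```bash
python3 -c "
from h import *
go([.4475,.0627,.117],-.249)"
```

```text
t 3.0 tcp [0.4485 0.0643 0.1218] phi 0.637 open 0.11 ff 20.9 F [ 0.1556  7.1221 -3.2176] q [-0.0852 -0.0893  2.1967  0.0062  1.0363  0.8458]
shift [-0.0018  0.0007  0.0048] yaw 0.8856713211462907
```

Call:
move_arm([
  {"x":0.0006,"y":-0.0008,"z":0,"yaw":0.15,"fingers":1},
  {"x":0.0006,"y":-0.0008,"z":0,"yaw":0.3,"fingers":1},
  {"x":0.0006,"y":-0.0008,"z":0,"yaw":0.45,"fingers":1},
  {"x":0.0006,"y":-0.0008,"z":0,"yaw":0.6,"fingers":1},
  {"x":0.0006,"y":-0.0008,"z":0,"yaw":0.75,"fingers":1},
])

```text
time: 3.5
eef_pos: [0.4486, 0.0642, 0.1219]
tcp_rot: [0.998, -0.058, -0.001, -0.001]
contact_force: [-0.3, 3.7, -3.7]
opening: 0.112
finger_force: 20.9
```

Call:
move_arm([
  {"x":0,"y":0,"z":0,"yaw":0.136,"fingers":1},
  {"x":0,"y":0,"z":0,"yaw":0.136,"fingers":1},
  {"x":0,"y":0,"z":0,"yaw":0.136,"fingers":1},
])

```text
time: 3.8
eef_pos: [0.4486, 0.0641, 0.1218]
tcp_rot: [0.993, -0.121, -0.001, -0.001]
contact_force: [-0.7, 4.7, -4.3]
opening: 0.112
finger_force: 20.7
```

```bash
python3 -c "
from h import *
go([.4485,.0643,.23],-.249)"
```

```text
t 3.8 tcp [0.4486 0.0641 0.1218] phi -0.243 open 0.11 ff 20.7 F [-0.7426  4.6682 -4.3117] q [-0.0839 -0.0888  2.1962  0.0026  1.0362  1.7286]
shift [-0.0004 -0.0004 -0.1082] yaw 0.0059694295143386256
```

Call:
move_arm([
  {"x":0,"y":0,"z":0,"yaw":0,"fingers":0.5},
  {"x":0,"y":0,"z":0,"yaw":0,"fingers":0.5},
  {"x":0,"y":0,"z":-0.05,"yaw":0,"fingers":0.4},
  {"x":0,"y":0,"z":-0.1,"yaw":0,"fingers":0.1},
  {"x":0,"y":0,"z":-0.14,"yaw":0,"fingers":0},
])

```text
time: 4.3
eef_pos: [0.4505, 0.0624, 0.2665]
tcp_rot: [0.993, -0.122, 0.002, 0.001]
contact_force: [1.2, 0.2, -0.6]
opening: 0.915
finger_force: 0.0
```

Run:
```python
from h import *
go([.615,.021,.26],-.249)
p=ctrl.read_camera("top")[:,:,::-1]; q=ctrl.read_camera("scene")[:,:,::-1]
a=cv2.resize(p[180:330,230:390],(427,400),interpolation=3); b=cv2.resize(q[175:305,270:390],(369,400),interpolation=3)
cv2.imwrite("pics/w1.png",np.hstack([a,b]))
```

```text
t 4.3 tcp [0.4505 0.0624 0.2665] phi -0.244 open 0.92 ff 0.0 F [ 1.2392  0.2316 -0.5749] q [-0.0852 -0.2495  2.0561 -0.0015  1.3305  1.7304]
shift [0.1696 0.0004 0.0073] yaw 0.00456073321632508
```

View pics/w1.png

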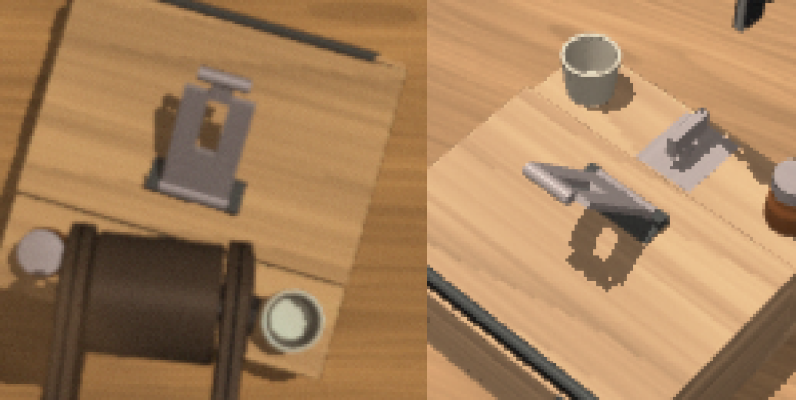

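The wing now lies along the case's x axis: in the right half it runs from (672,150) to (705,118). The cup and jar are where they were, and the hasp is still folded back. Next I go to the bar.

Call:
move_arm([
  {"x":0.17,"y":0,"z":0,"yaw":0,"fingers":0},
  {"x":0.17,"y":0,"z":0,"yaw":0,"fingers":0},
  {"x":0.17,"y":0,"z":0,"yaw":0,"fingers":0},
  {"x":0.17,"y":0,"z":0,"yaw":0,"fingers":0},
  {"x":0.17,"y":0,"z":0,"yaw":0,"fingers":0},
])

```text
time: 4.9
eef_pos: [0.6165, 0.0203, 0.2615]
tcp_rot: [0.992, -0.123, -0.0, 0.001]
contact_force: [-0.2, 0.2, -0.4]
opening: 0.999
finger_force: 0.0
```

```bash
python3 -c "
from h import *
go([.615,.021,.201],-.249)"
```

```text
t 4.9 tcp [0.6165 0.0203 0.2615] phi -0.246 open 1.00 ff 0.0 F [-0.236   0.1864 -0.4401] q [-0.131   0.1383  1.6946 -0.0012  1.3091  1.686 ]
shift [-0.0016 -0.0004  0.0605] yaw 0.003124596839612803
```

Call:
move_arm([
  {"x":0,"y":-0.0004,"z":0.03,"yaw":0.003,"fingers":0},
  {"x":0,"y":-0.0004,"z":0.06,"yaw":0.003,"fingers":0},
  {"x":0,"y":-0.0004,"z":0.06,"yaw":0.003,"fingers":0.4},
  {"x":0,"y":-0.0004,"z":0.06,"yaw":0.003,"fingers":0.7},
  {"x":0,"y":-0.0004,"z":0.06,"yaw":0.003,"fingers":0.7},
], force=30)

```text
time: 5.4
eef_pos: [0.6153, 0.022, 0.205]
tcp_rot: [0.992, -0.123, 0.002, 0.0]
contact_force: [-1.9, -7.9, 1.4]
opening: 0.512
finger_force: 5.1
```

Run:
```python
from h import *
go([.615,.021,.201],-.249)
q=ctrl.read_camera("scene")[:,:,::-1]
cv2.imwrite("pics/w2.png",cv2.resize(q[145:295,240:400],None,fx=4,fy=4,interpolation=3))
```

```text
t 5.4 tcp [0.6153 0.022  0.205 ] phi -0.248 open 0.51 ff 5.1 F [-1.8669 -7.8633  1.3769] q [-0.1285  0.1779  1.7548 -0.0009  1.2053  1.6902]
shift [-0.0001  0.0011  0.004 ] yaw 0.0013906541206097078
```

View pics/w2.png

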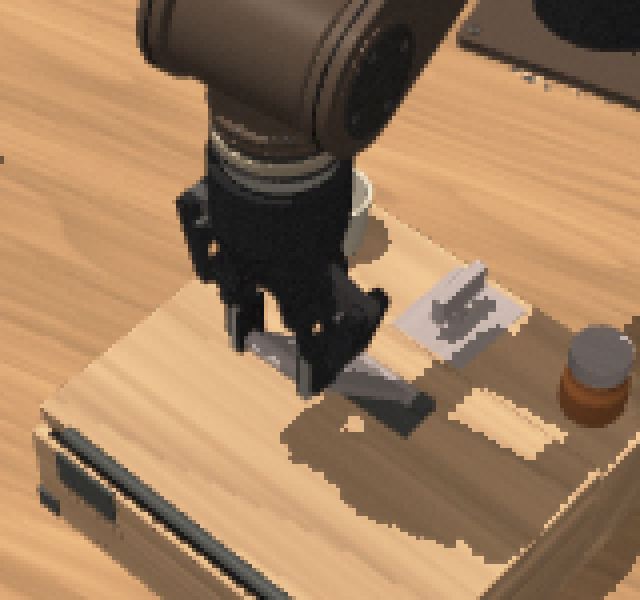

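The pads hold both ends of the bar (opening 43.5 mm against the 44 mm bar). In the crop they are at about (240,345) and (310,385). Now I swing the hasp along its arc.

Call:
move_arm([
  {"x":0,"y":0.001,"z":0,"yaw":0,"fingers":1},
  {"x":0,"y":0.001,"z":0,"yaw":0,"fingers":1},
  {"x":-0.012,"y":0.001,"z":-0.0095,"yaw":0,"fingers":1},
  {"x":-0.024,"y":0.001,"z":-0.018,"yaw":0,"fingers":1},
  {"x":-0.036,"y":0.001,"z":-0.024,"yaw":0,"fingers":1},
], force=40)

```text
time: 5.95
eef_pos: [0.581, 0.0302, 0.2281]
tcp_rot: [0.992, -0.124, 0.003, -0.0]
contact_force: [3.0, 0.3, -1.0]
opening: 0.493
finger_force: 41.3
```

```bash
cat >> h.py <<'E'
def arc():
    s=ctrl.get_state();h=np.array([.5261,.0446,.116]);d=s["eef_pos"]-h
    print("along F %.4f lat %.4f z %.4f"%(d@F,d@L,d[2]),"F",s["contact_force"],"ff",s["finger_force"],s["opening"], "radius with bar 10mm above tcp",np.hypot(d@F,d[2]+.01))
E
python3 -c "
from h import *
arc()"
```

```text
along F 0.0567 lat -0.0004 z 0.1121 F [ 3.032   0.3475 -0.9826] ff 41.31503641605377 0.49314593586836003 radius with bar 10mm above tcp 0.13458421979332702
```

Call:
move_arm([
  {"x":-0.0255,"y":0,"z":-0.0087,"yaw":0,"fingers":1},
  {"x":-0.052,"y":0,"z":-0.012,"yaw":0,"fingers":1},
  {"x":-0.079,"y":0,"z":-0.01,"yaw":0,"fingers":1},
  {"x":-0.105,"y":0,"z":-0.003,"yaw":0,"fingers":1},
  {"x":-0.129,"y":0,"z":0.009,"yaw":0,"fingers":1},
])

```text
time: 6.45
eef_pos: [0.456, 0.0621, 0.221]
tcp_rot: [0.992, -0.124, 0.005, -0.0]
contact_force: [-0.7, 0.9, 6.0]
opening: 0.497
finger_force: 39.6
```

```bash
python3 -c "
from h import *
arc();go(None)"
```

```text
along F -0.0723 lat -0.0003 z 0.1050 F [-0.6995  0.9291  6.0105] ff 39.6041464805603 0.4965475339291073 radius with bar 10mm above tcp 0.1357808595989788
t 6.45 tcp [0.456  0.0621 0.221 ] phi -0.248 open 0.50 ff 39.6 F [-0.6995  0.9291  6.0105] q [-0.086  -0.2013  2.1004  0.0007  1.2333  1.7324]
```

Call:
move_arm([
  {"x":-0.011,"y":0,"z":0.008,"yaw":0,"fingers":1},
  {"x":-0.021,"y":0,"z":0.017,"yaw":0,"fingers":1},
  {"x":-0.03,"y":0,"z":0.0265,"yaw":0,"fingers":1},
  {"x":-0.03,"y":0,"z":0.0265,"yaw":0,"fingers":1},
])

```text
time: 6.85
eef_pos: [0.4231, 0.0706, 0.1924]
tcp_rot: [0.992, -0.123, -0.002, -0.001]
contact_force: [-11.0, 4.0, 12.1]
opening: 0.491
finger_force: 41.3
```

```bash
python3 -c "
from h import *
arc();go(None)"
```

```text
along F -0.1063 lat -0.0002 z 0.0764 F [-11.0273   4.0289  12.1336] ff 41.300066113471985 0.49084890287982447 radius with bar 10mm above tcp 0.1369659252444726
t 6.85 tcp [0.4231 0.0706 0.1924] phi -0.247 open 0.49 ff 41.3 F [-11.0273   4.0289  12.1336] q [-0.0735 -0.2449  2.1898  0.0025  1.2016  1.7437]
```

Call:
move_arm([
  {"x":0,"y":0,"z":0,"yaw":0,"fingers":0.2},
  {"x":0,"y":0,"z":0,"yaw":0,"fingers":0.2},
  {"x":0,"y":0,"z":-0.04,"yaw":0,"fingers":0.2},
  {"x":0.01,"y":0,"z":-0.06,"yaw":0,"fingers":0.5},
  {"x":0.026,"y":0,"z":-0.06,"yaw":0,"fingers":0.74},
])

```text
time: 7.35
eef_pos: [0.4527, 0.0626, 0.2552]
tcp_rot: [0.992, -0.124, 0.004, -0.0]
contact_force: [0.2, 0.1, 0.9]
opening: 0.473
finger_force: 0.0
```

```bash
python3 -c "
from h import *
arc();go([.4486,.0642,.2],-.246)"
```

```text
along F -0.0756 lat -0.0006 z 0.1392 F [0.2192 0.076  0.904 ] ff 0.0 0.4733165426599535 radius with bar 10mm above tcp 0.16726311881510306
t 7.35 tcp [0.4527 0.0626 0.2552] phi -0.248 open 0.47 ff 0.0 F [0.2192 0.076  0.904 ] q [-0.0851 -0.238   2.0674 -0.0001  1.3043  1.7336]
shift [-0.0048 -0.0005  0.0552] yaw -0.0018421942918397938
```

Call:
move_arm([
  {"x":-0.0048,"y":-0.0005,"z":0,"yaw":0,"fingers":0.72},
  {"x":-0.0048,"y":-0.0005,"z":0.025,"yaw":0,"fingers":0.72},
  {"x":-0.0048,"y":-0.0005,"z":0.055,"yaw":0,"fingers":0.72},
  {"x":-0.0048,"y":-0.0005,"z":0.07,"yaw":0,"fingers":0.72},
  {"x":-0.0048,"y":-0.0005,"z":0.08,"yaw":0,"fingers":0.72},
])

```text
time: 7.85
eef_pos: [0.4443, 0.0647, 0.1689]
tcp_rot: [0.992, -0.124, -0.002, 0.0]
contact_force: [0.7, 0.1, 0.7]
opening: 0.279
finger_force: 0.4
```

```bash
python3 -c "
from h import *
arc();go([.4486,.0642,.15],-.246)"
```

```text
along F -0.0842 lat -0.0007 z 0.0529 F [0.6655 0.1429 0.6731] ff 0.4394160071387887 0.27862387506927266 radius with bar 10mm above tcp 0.10511922768818194
t 7.85 tcp [0.4443 0.0647 0.1689] phi -0.248 open 0.28 ff 0.4 F [0.6655 0.1429 0.6731] q [-0.0821 -0.1643  2.1685  0.      1.1412  1.7368]
shift [ 0.0043 -0.0006  0.0189] yaw -0.002156623358767956
```

Call:
move_arm([
  {"x":0.001,"y":-0.0005,"z":0.008,"yaw":-0.002,"fingers":0.72},
  {"x":0.002,"y":-0.0005,"z":0.016,"yaw":-0.002,"fingers":0.72},
  {"x":0.002,"y":-0.0005,"z":0.024,"yaw":-0.002,"fingers":0.72},
  {"x":0.002,"y":-0.0005,"z":0.03,"yaw":-0.002,"fingers":0.72},
  {"x":0.002,"y":-0.0005,"z":0.03,"yaw":-0.002,"fingers":0.72},
])

```text
time: 8.35
eef_pos: [0.4477, 0.0645, 0.1402]
tcp_rot: [0.992, -0.123, -0.001, 0.0]
contact_force: [0.2, 0.3, 0.3]
opening: 0.278
finger_force: 0.0
```

Run:
```python
from h import *
arc();go([.4486,.0642,.125],-.246)
q=ctrl.read_camera("scene")[:,:,::-1]
cv2.imwrite("pics/w3.png",cv2.resize(q[145:295,240:400],None,fx=4,fy=4,interpolation=3))
```

```text
along F -0.0809 lat -0.0001 z 0.0242 F [0.1503 0.305  0.2529] ff 0.03889163990152156 0.27831226831986733 radius with bar 10mm above tcp 0.08781973102150521
t 8.35 tcp [0.4477 0.0645 0.1402] phi -0.246 open 0.28 ff 0.0 F [0.1503 0.305  0.2529] q [-0.0819 -0.1187  2.1857 -0.0001  1.0756  1.7351]
shift [0.001  0.     0.0152] yaw -0.00022240311714211147
```

View pics/w3.png

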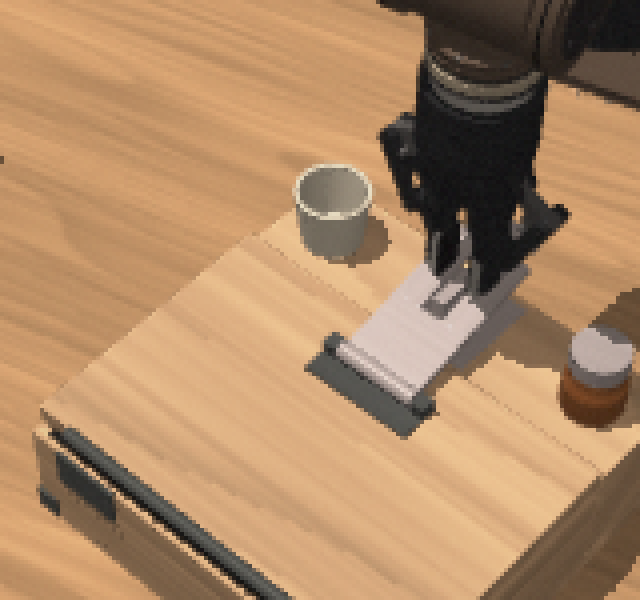

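The plate has come down nearly flat. The wing shows up through its slot at (445,295), between the fingers. I'll press further.

Call:
move_arm([
  {"x":0.001,"y":0,"z":0.006,"yaw":0,"fingers":0.72},
  {"x":0.001,"y":0,"z":0.012,"yaw":0,"fingers":0.72},
  {"x":0.001,"y":0,"z":0.018,"yaw":0,"fingers":0.72},
  {"x":0.001,"y":0,"z":0.02,"yaw":0,"fingers":0.72},
  {"x":0.001,"y":0,"z":0.02,"yaw":0,"fingers":0.72},
], force=20)

```text
time: 8.9
eef_pos: [0.4487, 0.0643, 0.1206]
tcp_rot: [0.992, -0.123, -0.001, 0.0]
contact_force: [-1.3, -0.1, 1.4]
opening: 0.281
finger_force: 0.7
```

```bash
python3 -c "
from h import *
arc();go([.4486,.0642,.115],-.246)"
```

```text
along F -0.0799 lat -0.0000 z 0.0046 F [-1.2842 -0.1233  1.4094] ff 0.7184098422294483 0.28071892711773044 radius with bar 10mm above tcp 0.08123359625579675
t 8.9 tcp [0.4487 0.0643 0.1206] phi -0.246 open 0.28 ff 0.7 F [-1.2842 -0.1233  1.4094] q [-0.0823 -0.0869  2.1971  0.      1.0328  1.7347]
shift [-0.      0.0001  0.0056] yaw -0.00016962053061689297
```

Call:
move_arm([
  {"x":0,"y":0,"z":0,"yaw":0,"fingers":0.85},
  {"x":0,"y":0,"z":0,"yaw":0,"fingers":1},
  {"x":0,"y":0,"z":0,"yaw":0,"fingers":1},
  {"x":0,"y":0,"z":0.003,"yaw":0,"fingers":1},
  {"x":0,"y":0,"z":0.003,"yaw":0,"fingers":1},
])

```text
time: 9.4
eef_pos: [0.4493, 0.064, 0.1212]
tcp_rot: [0.992, -0.122, -0.001, 0.001]
contact_force: [-8.0, -0.8, 18.7]
opening: 0.108
finger_force: 25.6
```

```bash
python3 -c "
from h import *
arc();go([.4486,.0642,.113],-.246)"
```

```text
along F -0.0792 lat -0.0001 z 0.0052 F [-7.9926 -0.8282 18.7044] ff 25.560154222184792 0.10753020404680415 radius with bar 10mm above tcp 0.08062118551914767
t 9.4 tcp [0.4493 0.064  0.1212] phi -0.246 open 0.11 ff 25.6 F [-7.9926 -0.8282 18.7044] q [-0.0822 -0.0859  2.1949 -0.0011  1.0343  1.7347]
shift [-0.0008 -0.      0.0082] yaw 0.0004377258638460224
```

Call:
move_arm([
  {"x":0,"y":0,"z":-0.003,"yaw":0,"fingers":0.8},
  {"x":0,"y":0,"z":0.001,"yaw":0,"fingers":0.8},
  {"x":0,"y":0,"z":0.004,"yaw":0,"fingers":0.8},
  {"x":0,"y":0,"z":0.004,"yaw":0,"fingers":0.8},
])

```text
time: 9.8
eef_pos: [0.4495, 0.0644, 0.1148]
tcp_rot: [0.992, -0.123, 0.0, -0.0]
contact_force: [-2.7, 0.2, 10.1]
opening: 0.199
finger_force: 4.8
```

```bash
python3 -c "
from h import *
arc();go([.4486,.0642,.113],-.246)"
```

```text
along F -0.0791 lat 0.0003 z -0.0012 F [-2.7465  0.2078 10.1402] ff 4.759192160563543 0.19854953701407949 radius with bar 10mm above tcp 0.07956018068408156
t 9.8 tcp [0.4495 0.0644 0.1148] phi -0.246 open 0.20 ff 4.8 F [-2.7465  0.2078 10.1402] q [-0.0821 -0.0767  2.1998  0.0005  1.0179  1.7348]
shift [-0.0009  0.0004  0.0018] yaw -0.00037630836709448556
```

Call:
move_arm([
  {"x":-0.001,"y":0,"z":0.002,"yaw":0,"fingers":0.8},
  {"x":-0.001,"y":0,"z":0.004,"yaw":0,"fingers":0.8},
  {"x":-0.001,"y":0,"z":0.004,"yaw":0,"fingers":0.8},
])

```text
time: 10.1
eef_pos: [0.4495, 0.0644, 0.1129]
tcp_rot: [0.992, -0.123, 0.001, 0.0]
contact_force: [-6.6, 0.4, 16.9]
opening: 0.199
finger_force: 8.7
```

```bash
python3 -c "
from h import *
arc();go([.4486,.0642,.113],-.246)"
```

```text
along F -0.0791 lat 0.0003 z -0.0031 F [-6.6419  0.4227 16.9073] ff 8.74098047206644 0.1988333735676828 radius with bar 10mm above tcp 0.07939902136992788
t 10.1 tcp [0.4495 0.0644 0.1129] phi -0.246 open 0.20 ff 8.7 F [-6.6419  0.4227 16.9073] q [-0.0817 -0.0744  2.2016 -0.0001  1.0126  1.7352]
shift [-0.0008  0.0004 -0.0001] yaw -5.672844048923431e-05
```

Call:
move_arm([
  {"x":0,"y":0,"z":0.002,"yaw":0,"fingers":0.8},
  {"x":0,"y":0,"z":0.004,"yaw":0,"fingers":0.8},
  {"x":0,"y":0,"z":0.004,"yaw":0,"fingers":0.8},
])

```text
time: 10.4
eef_pos: [0.4496, 0.0645, 0.1125]
tcp_rot: [0.992, -0.122, -0.0, 0.0]
contact_force: [-16.2, 0.6, 39.2]
opening: 0.199
finger_force: 18.9
```

```bash
python3 -c "
from h import *
arc();go([.4486,.0642,.113],-.246)"
```

```text
along F -0.0790 lat 0.0004 z -0.0035 F [-16.1544   0.5619  39.1805] ff 18.863845837768167 0.19936085274659465 radius with bar 10mm above tcp 0.07925792160419232
t 10.4 tcp [0.4496 0.0645 0.1125] phi -0.245 open 0.20 ff 18.9 F [-16.1544   0.5619  39.1805] q [-0.0813 -0.0717  2.2    -0.0006  1.0143  1.7353]
shift [-0.0009  0.0005 -0.0005] yaw 0.0005024444055203858
```

Call:
move_arm([
  {"x":-0.001,"y":0,"z":-0.0015,"yaw":0,"fingers":0.8},
  {"x":-0.001,"y":0,"z":-0.0015,"yaw":0,"fingers":1},
  {"x":-0.001,"y":0,"z":-0.0015,"yaw":0,"fingers":1},
  {"x":-0.001,"y":0,"z":-0.0015,"yaw":0,"fingers":1},
], force=20)

```text
time: 10.8
eef_pos: [0.45, 0.0639, 0.1128]
tcp_rot: [0.992, -0.122, 0.003, 0.001]
contact_force: [-8.2, -2.9, 26.2]
opening: 0.114
finger_force: 36.6
```

```bash
python3 -c "
from h import *
arc();go([.4486,.0642,.113],-.246)"
```

```text
along F -0.0785 lat -0.0001 z -0.0032 F [-8.2415 -2.9395 26.2079] ff 36.62603264761856 0.11411651562406386 radius with bar 10mm above tcp 0.07875219751431803
t 10.8 tcp [0.45   0.0639 0.1128] phi -0.245 open 0.11 ff 36.6 F [-8.2415 -2.9395 26.2079] q [-0.0819 -0.0749  2.2022 -0.0022  1.0092  1.7355]
shift [-0.0015  0.     -0.0002] yaw 0.0005894163821996701
```

Call:
move_arm([
  {"x":-0.0015,"y":0,"z":0.001,"yaw":0,"fingers":1},
  {"x":-0.0015,"y":0,"z":0.001,"yaw":-0.1,"fingers":1},
  {"x":-0.0015,"y":0,"z":0.001,"yaw":-0.2,"fingers":1},
  {"x":-0.0015,"y":0,"z":0.001,"yaw":-0.3,"fingers":1},
  {"x":-0.0015,"y":0,"z":0.001,"yaw":-0.3,"fingers":1},
])

```text
time: 11.3
eef_pos: [0.4501, 0.0643, 0.1128]
tcp_rot: [1.0, 0.028, 0.004, 0.001]
contact_force: [-6.3, -1.9, 27.9]
opening: 0.109
finger_force: 35.4
```

```bash
python3 -c "
from h import *
arc();go([.4486,.0642,.113],1.325);print(ctrl.get_state()['wrist_torque'])"
```

```text
along F -0.0785 lat 0.0004 z -0.0032 F [-6.3338 -1.878  27.9159] ff 35.39934747978805 0.10932281919872519 radius with bar 10mm above tcp 0.07878657125848787
t 11.3 tcp [0.4501 0.0643 0.1128] phi 0.056 open 0.11 ff 35.4 F [-6.3338 -1.878  27.9159] q [-0.0813 -0.0769  2.2042 -0.0013  1.0055  1.4345]
shift [-0.0015  0.     -0.0002] yaw -1.2692892241136318
[-0.1485  1.0372 -0.068 ]
```

Turning lightly: the moment about the tool axis is 0.07 N m. I'll continue.

Call:
move_arm([
  {"x":-0.001,"y":0,"z":0,"yaw":-0.12,"fingers":1},
  {"x":-0.001,"y":0,"z":0,"yaw":-0.24,"fingers":1},
  {"x":-0.001,"y":0,"z":0,"yaw":-0.36,"fingers":1},
  {"x":-0.001,"y":0,"z":0,"yaw":-0.48,"fingers":1},
  {"x":-0.001,"y":0,"z":0,"yaw":-0.6,"fingers":1},
])

```text
time: 11.8
eef_pos: [0.4498, 0.0651, 0.1128]
tcp_rot: [0.946, 0.323, 0.005, 0.001]
contact_force: [-4.3, 1.7, 26.2]
opening: 0.111
finger_force: 35.1
```

```bash
python3 -c "
from h import *
arc();go([.4486,.0642,.113],1.325);print(ctrl.get_state()['wrist_torque'])"
```

```text
along F -0.0790 lat 0.0011 z -0.0032 F [-4.29    1.7478 26.2457] ff 35.12581421993673 0.1111657762915351 radius with bar 10mm above tcp 0.07928602580947267
t 11.8 tcp [0.4498 0.0651 0.1128] phi 0.657 open 0.11 ff 35.1 F [-4.29    1.7478 26.2457] q [-0.081  -0.079   2.2061  0.002   1.0035  0.8315]
shift [-0.0015 -0.     -0.0002] yaw -0.6677738043241868
[ 0.3814  0.7939 -0.1594]
```

Call:
move_arm([
  {"x":0,"y":0,"z":0,"yaw":-0.13,"fingers":1},
  {"x":0,"y":0,"z":0,"yaw":-0.26,"fingers":1},
  {"x":0,"y":0,"z":0,"yaw":-0.39,"fingers":1},
  {"x":0,"y":0,"z":0,"yaw":-0.52,"fingers":1},
  {"x":0,"y":0,"z":0,"yaw":-0.64,"fingers":1},
])

```text
time: 12.3
eef_pos: [0.449, 0.0657, 0.1128]
tcp_rot: [0.797, 0.604, 0.004, 0.002]
contact_force: [-6.6, 2.2, 28.9]
opening: 0.112
finger_force: 32.2
```

```bash
python3 -c "
from h import *
arc();go([.4486,.0642,.113],1.325);print(ctrl.get_state()['wrist_torque'])"
```

```text
along F -0.0799 lat 0.0014 z -0.0032 F [-6.5589  2.2471 28.9115] ff 32.18631500378251 0.11152386476938828 radius with bar 10mm above tcp 0.08021854050332
t 12.3 tcp [0.449  0.0657 0.1128] phi 1.297 open 0.11 ff 32.2 F [-6.5589  2.2471 28.9115] q [-0.0805 -0.0793  2.2065  0.0033  1.006   0.1913]
shift [-0.0015  0.     -0.0003] yaw -0.02777696805293761
[ 0.7122  1.1744 -0.1518]
```

Call:
move_arm([
  {"x":0,"y":0,"z":0,"yaw":-0.035,"fingers":1},
  {"x":0,"y":0,"z":0,"yaw":-0.035,"fingers":1},
  {"x":0,"y":0,"z":-0.004,"yaw":-0.028,"fingers":0.75},
  {"x":0,"y":0,"z":-0.006,"yaw":-0.028,"fingers":0.6},
  {"x":0,"y":0,"z":-0.01,"yaw":-0.028,"fingers":0.6},
])

```text
time: 12.8
eef_pos: [0.4439, 0.0651, 0.1157]
tcp_rot: [0.79, 0.614, -0.001, -0.001]
contact_force: [-0.3, 0.3, -0.5]
opening: 0.4
finger_force: 0.0
```

Call:
move_arm([
  {"x":0,"y":0,"z":-0.03,"yaw":0,"fingers":0.6},
  {"x":0,"y":0,"z":-0.08,"yaw":0,"fingers":0.6},
  {"x":0,"y":0,"z":-0.13,"yaw":0,"fingers":0.6},
  {"x":0.02,"y":0.04,"z":-0.14,"yaw":0,"fingers":0.6},
  {"x":0.04,"y":0.08,"z":-0.14,"yaw":0,"fingers":0.6},
])

```text
time: 13.3
eef_pos: [0.534, 0.0845, 0.2609]
tcp_rot: [0.79, 0.614, 0.003, 0.003]
contact_force: [0.4, -0.3, 0.0]
opening: 0.402
finger_force: 0.0
```

Run:
```python
from h import *
go(None)
p=ctrl.read_camera("top")[:,:,::-1]; q=ctrl.read_camera("scene")[:,:,::-1]
a=cv2.resize(p[165:325,220:390],(425,400),interpolation=3); b=cv2.resize(q[175:305,270:390],(369,400),interpolation=3)
cv2.imwrite("pics/w4.png",np.hstack([a,b]))
```

```text
t 13.3 tcp [0.534  0.0845 0.2609] phi 1.322 open 0.40 ff 0.0 F [ 0.3991 -0.3218  0.0304] q [-0.031  -0.0387  1.8799  0.0003  1.2922  0.2182]
```

View pics/w4.png

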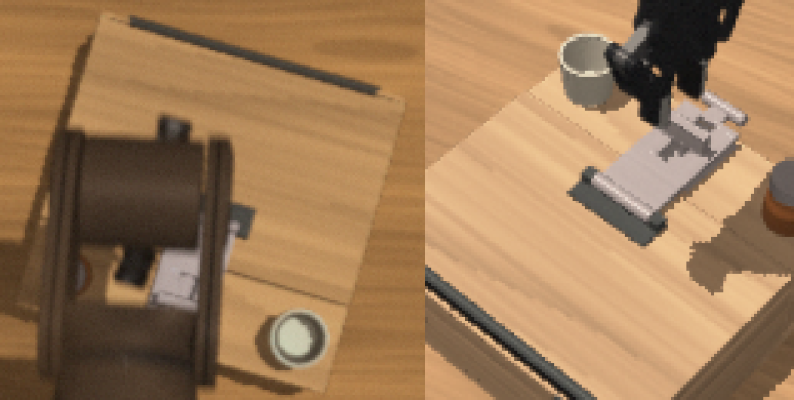

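The wing lies crosswise over the flat hasp at (690,135) in the right half. The lid is down, the cup and jar are where they were, and the gripper is clear.

```bash
python3 -c "
from plant import ctrl
print(ctrl.sign_off())"
```

```text
the job is handed in; nothing more can be done
None
```

The bean chest is locked: the hasp is home, the wing lies crosswise over it holding the lid down, the cup and jar stand where they were, and the job was handed in at about 13 s.

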